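Charge the ball mill and hold its bayonet lid in the run position

ROBOT

A 6-joint arm with a two-finger parallel gripper is mounted at the origin on a cart in front of the work surface, level with it; the furniture and walls round the work are solid. World frame = base frame: x ahead of the robot, y to its left, z up, the work surface at z = 0. Lengths are in mm, angles in rad, forces in N, time in s.
With the tool pointing down it reaches from about 400 to 925 mm from the base axis. Payload 12.5 kg.
Tool frame: the origin (TCP) lies midway between the tips of the shut fingers; the grasp point (between the pads) lies 19 mm behind it; z points along the fingers, y is the line along which they close (so a half turn about z gives the same grasp; the last joint's range is limited). The gripper opens to 95 mm and grips with 3 to 60 N. Pads are 20 mm wide; open, the fingers measure 119 mm over their backs; the gripper's body (75 mm by 180 mm) begins 59 mm behind the grasp point.
Start: joints at [1.183, 0.491, 1.559, -0, 1.092, -0.106], TCP at [173.786, 600.371, 214.661] pointing down, gripper open.
Joint ranges: [-3.1, 3.1], [-0.84, 2.19], [0.05, 2.79], [-1.13, 4.28], [0.06, 2.93], [-2.69, 2.69]. Speed limits (rad/s): [2.22, 2.22, 2.79, 3.14, 3.14, 3.14].

INTERFACE

Orientations are given as [roll, pitch, yaw] about the fixed x, y, z axes, in that order (R = Rz(yaw) Ry(pitch) Rx(roll)).
In Python, from cell import state, read_camera, camera_info, env gives the robot as it stands.
- The arm moves only by the tool move_arm, never from a script. Its argument "commands" is a list of rows, each a list of 3 entries, a list of its own where there are three numbers: the shift along the world's x, y, z in cm, then the turn, a rotation vector about the world's x, y, z in degrees, then the opening, from 0 (shut) to 1 (fully open). A call has 1 to 10 rows; each row shifts and turns the commanded pose from where the row before left it; what a row does not reach is not made up. A row lasts 1/10 s, in which the tool goes at most 50 mm and 8.59 degrees, less where a joint would pass 70% of its speed; a pose out of reach is approached as far as the arm can. A call with a gripper value outside its range is refused whole. The fingers move at their own pace and stop on an object; the grip force is fixed at half the most. Time passes only in rows, so rows that do not move let the fingers close. It gives the time, the measured TCP pose, the force, the opening and the grip force at its end, in the units of the state.
- state(): the state, without advancing time (a new reading comes with each control period).
- read_camera(name): name is "scene" or "top"; returns the picture (480x640x3 uint8, blue, green, red); there is no depth.
- camera_info(name): a dict with "K" (3x3 intrinsics, pixels), "cam_to_world" (4x4, takes a point from camera to world coordinates). Camera axes: x right, y down, z forward; pixel columns grow to the right and rows downward; lengths in mm; the calibration is good to about 2 mm. A picture is of the moment at which its call begins. camera_info takes no time and is no camera call.
- env.job_done(): hands the job in; it is judged then, once.
The state is a dict: "t": time; "joints": joint angles; "qvel": joint speeds; "tau": joint torques, N m; "eef_pos": TCP position; "tcp_rot": TCP orientation; "ft_force": force on the tool from outside, world axes, zero at the start; "moment": the same for the moment, N m; "opening": opening from 0.0 (shut) to 1.0 (fully open); "grip_force": force on a finger pad.
Only numpy, scipy, OpenCV 4.12 (cv2) and the standard library are available. Lean on these libraries where they do the work, as an engineer would, in place of code of your own. Each camera call takes 0.05 s, during which the arm holds its last target. There are 200 camera calls.

TASK

Charge and run the small ball mill: tip all six dark metal grinding balls out of the little glass beaker into the mill's steel bowl and stand the empty beaker upright on the bench again. Then fit the steel lid by its blue wing grip - lugs into the collar's two slots, push it down against the spring and turn it clockwise (seen from above) about a quarter turn, as far as it will go. Finish still holding the lid there, because the mill runs only while the lid is held against its interlock and it springs back when let go; leave the other things on the bench where they are.

Things in the scene. Friction and masses are not known exactly. Their poses are not given: they have to be found in the camera images.
- mill: Bench ball mill, fixed to the bench: white housing 176 x 140 mm, 44 mm high, a sloping black control panel toward its own -x side, and on it a round bare-metal collar (outer diameter 117 mm, top 92 mm above the bench). Origin on the bench under the collar's vertical axis, which is the bowl's and lid's axis too; z up. The bowl sits in the collar.
- collar_top (a point): Centre of the collar's opening, level with its top, 92 mm above the bench; frame parallel to the mill's. The opening is 87 mm wide through an inner ledge 6 mm thick (underside 86 mm high). Two slots 12 mm wide with bevelled edges, toward the mill's own +x and -x, cut the ledge out to 52 mm from the axis. Two red marks on the rim show where the lugs stand in the run position.
- slot (a point): Middle of the +x slot at the ledge's top, 47 mm from the axis, between two small black marks on the rim. The second slot lies across from it.
- bowl (a joint): How far the steel grinding bowl is pressed down on its spring, m: 0 free, empty or charged, 0.009 at the bottom. Inner diameter 78 mm; inner floor 52 and rim 86 mm above the bench when free. The lid bears on its rim; the push needed is about 2 N at first, 11 N at the bottom. The lugs pass under the ledge once it is down 6 mm: press it down 7 to 8.5 mm, then turn.
- run_ring (a joint): Turn of the hidden interlock ring under the ledge, rad: 0 at rest, 1.35 at the stop (run position). The lugs meet its dogs 1 to 7 degrees clockwise of the slots and carry it round against a return spring of 0.14 to 0.28 N m; the lid turns about 80 degrees in all. Let go, it turns the lid back to the slots. Counter-clockwise is blocked.
- lid: Steel lid, 82 mm across, 13 mm thick, 0.13 to 0.21 kg, lying wing up. Origin at the centre of its flat underside, z up. Two lugs, 9 mm wide, 6 mm thick, level with the underside, point to its own +x and -x and reach 50 mm from the axis (white lines point at them; either fits either slot). The blue wing is a bar along the lid's x, 52 mm long, 15 mm thick, 14 to 46 mm above the underside.
- lid_grip (a point): Middle of the lid's wing grip, on the lid's axis, 34 mm above its underside; frame parallel to the lid's.
- beaker: Small clear glass beaker, 45 mm across, 55 mm high, wall about 3 mm, holding the balls. Origin at the centre of its underside, z along its axis, up. About 40 g empty. Tip it past the horizontal (about 100 to 120 degrees) to empty it. (A wall stands about 0.5 m to the right of the robot: keep a leaning wrist clear of it.)
- ball_0_center (a point): Centre of one of six dark metal grinding balls, 15 mm diameter, 14 g, at the start in the small beaker.
- ball_1_center (a point): Centre of one of six dark metal grinding balls, 15 mm diameter, 14 g, at the start in the small beaker.
- ball_2_center (a point): Centre of one of six dark metal grinding balls, 15 mm diameter, 14 g, at the start in the small beaker.
- ball_3_center (a point): Centre of one of six dark metal grinding balls, 15 mm diameter, 14 g, at the start in the small beaker.
- ball_4_center (a point): Centre of one of six dark metal grinding balls, 15 mm diameter, 14 g, at the start in the small beaker.
- ball_5_center (a point): Centre of one of six dark metal grinding balls, 15 mm diameter, 14 g, at the start in the small beaker.
- vial_blue: Bystander: sample vial with a blue cap, 23 mm across, 42 mm high; origin at its underside.
- vial_white: Bystander: sample vial with a white cap, 23 mm across, 42 mm high; origin at its underside.
- pipette: Bystander: white micropipette lying on the bench, 218 mm long, 36 mm high; origin under its middle.
- big_beaker: Bystander: empty glass beaker, 73 mm across, 94 mm high; origin at its underside.
There are look-alikes about, which are no part of the job. What is shaped like the lid but green or purple is not meant.

How it is judged:
By the outcome, as a careful person would: the job done as asked, in the order asked, and still so for the second after the job is handed in, while the arm keeps its last pose, push and grip.
It also fails if it takes over 72 s, if anything falls off the work surface, if the arm or the gripper's body presses on something with over 40 N, if the wrist force passes 120 N, or if a joint passes its speed limit or range.

## Working session

There is one attempt and no reset: what is moved stays moved. The work goes in short steps, Python scripts to look and compute and a tool call to move; the robot and the scene stay as the last step left them, time stands still between calls to the robot, and variables do not carry over. Pictures are saved under pics/ and viewed, at most 10 in all, crops included, and the job is handed in when it is done.

Besides the shell and the picture viewer there is one more tool, called by a JSON object that holds its "op" and its "data", one argument or row to a line. move_arm: Moves the arm, as the interface text tells. Its arguments: {"type":"object","properties":{"commands":{"type":"array"}},"required":["commands"]}

```bash
mkdir -p pics; ls; python3 - <<'E'
from cell import *
import cv2
for n in("scene","top"):
    im=read_camera(n); cv2.imwrite(f"pics/{n}0.png",im)
    c=camera_info(n); print(n,c["K"],c["cam_to_world"])
print(state())
E
```

```text
pics
scene [[568.46399586   0.         310.67267591]
 [  0.         568.46399586 232.64681156]
 [  0.           0.           1.        ]] [[-9.18608452e-01  3.28425779e-01 -2.19761279e-01  9.05953587e+02]
 [ 3.95132509e-01  7.55833060e-01 -5.22098349e-01  8.82368327e+02]
 [-5.36771671e-03 -5.66438782e-01 -8.24086339e-01  1.35859714e+03]
 [ 0.00000000e+00  0.00000000e+00  0.00000000e+00  1.00000000e+00]]
top [[581.69737711   0.         321.92151398]
 [  0.         581.69737711 241.02828253]
 [  0.           0.           1.        ]] [[-9.20835335e-02 -9.69950188e-01  2.25204921e-01  2.17502954e+02]
 [-9.95750986e-01  8.98730369e-02 -2.00701666e-02  8.00320975e+01]
 [-7.72788253e-04 -2.26096153e-01 -9.74104682e-01  1.59110633e+03]
 [ 0.00000000e+00  0.00000000e+00  0.00000000e+00  1.00000000e+00]]
{'t': 0.1, 'joints': array([ 1.18342228e+00,  4.91511256e-01,  1.55940205e+00, -2.45604673e-05,
        1.09166446e+00, -1.05606829e-01]), 'qvel': array([ 2.05664090e-03,  9.77940083e-05, -2.64600040e-03, -1.27189088e-03,
       -1.15288936e-03, -5.63057125e-04]), 'tau': array([ 2.75481572e-03, -6.13628554e+01, -2.58606613e+01,  6.93435967e-02,
        4.70310438e-02,  1.45488724e-05]), 'eef_pos': array([173.69084508, 600.15924467, 214.10806985]), 'tcp_rot': array([-3.14061073e+00, -8.21797456e-05,  2.85983672e+00]), 'ft_force': array([ 0.40066416,  0.30551299, -0.2786898 ]), 'moment': array([-0.00890711, -0.00663207,  0.0221415 ]), 'grip_force': 0.0, 'opening': 1.0000021038467732}
```

View pics/scene0.png

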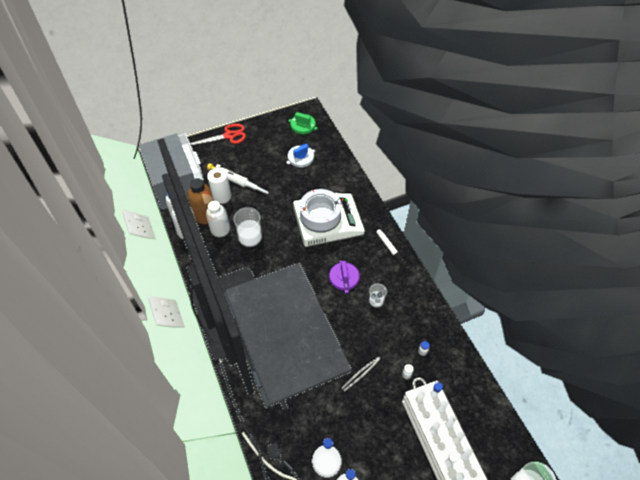

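View pics/top0.png

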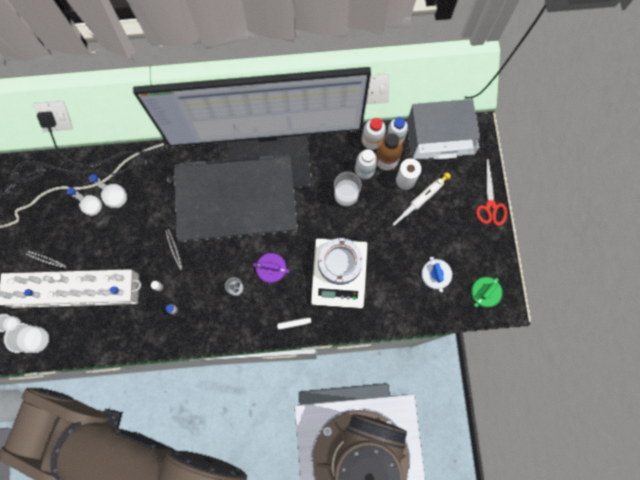

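Candidates. Lid: blue wing/steel top(437,273), scene(301,155). Look-alikes: green top(487,292), purple top(271,268). Small beaker: top(234,286), scene(377,295); big beaker is top(347,189). I choose the blue-wing lid and the small beaker; checking in a close crop.

```bash
cat > h.py <<'E'
import numpy as np, cv2
from cell import *
def ray(n,u,v):
    c=camera_info(n);K=np.array(c["K"]);T=np.array(c["cam_to_world"])
    d=T[:3,:3]@np.linalg.solve(K,[u,v,1.]);return T[:3,3],d/np.linalg.norm(d)
def plane(n,u,v,z):
    o,d=ray(n,u,v);return o+d*(z-o[2])/d[2]
def tri(p,q):
    o1,d1=ray("top",*p);o2,d2=ray("scene",*q)
    A=np.stack([d1,-d2],1);s=np.linalg.lstsq(A,o2-o1,rcond=None)[0]
    a=o1+d1*s[0];b=o2+d2*s[1];return (a+b)/2,np.linalg.norm(a-b)
def proj(n,P):
    c=camera_info(n);T=np.linalg.inv(c["cam_to_world"]);p=np.array(c["K"])@(T[:3,:3]@np.array(P,float)+T[:3,3]);return p[:2]/p[2]
def crop(im,x,y,w,h,s):
    return cv2.resize(im[y:y+h,x:x+w],None,fx=s,fy=s,interpolation=cv2.INTER_CUBIC)
E
python3 - <<'E'
from h import *
t=cv2.imread("pics/top0.png");s=cv2.imread("pics/scene0.png")
k=[crop(t,303,233,70,80,3.5),crop(t,410,248,60,50,4.5),crop(t,214,264,42,44,6),crop(s,288,180,80,70,3.5),crop(s,280,136,44,40,6),crop(s,360,276,40,40,6)]
k=[cv2.copyMakeBorder(i,0,290-i.shape[0],0,275-i.shape[1],0) if i.shape[1]<=275 else cv2.copyMakeBorder(cv2.resize(i,(265,int(i.shape[0]*265/i.shape[1]))),0,290-int(i.shape[0]*265/i.shape[1]),0,0,0) for i in k]
k=[i if i.shape[1]==265 else cv2.resize(i,(265,290)) if 0 else i[:,:265] for i in k]
cv2.imwrite("pics/c1.png",np.vstack([np.hstack(k[:3]),np.hstack(k[3:])]))
# lid: blue blob
for n,im,b in(("top",t,(410,248,60,50)),("scene",s,(280,136,44,40))):
    x,y,w,h=b;c=im[y:y+h,x:x+w].astype(int)
    m=((c[...,0]-c[...,2]>60)).astype(np.uint8);r=cv2.minAreaRect(np.argwhere(m)[:,::-1].astype(np.float32));M=cv2.moments(m,True)
    print(n,"blue",M['m00'],M['m10']/M['m00']+x,M['m01']/M['m00']+y,r)
print("beaker z0/z40",plane("top",234,286,30),plane("scene",377,295,30))
print("collar",plane("top",340,261,92),plane("scene",321,211,92))
print("lid",tri((437,273),(301,155)))
for nm,p in(("bigb",(347,189)),("vialB",(171,309)),("vialW",(157,286)),("purple",(271,268)),("pip",(420,200))):print(nm,plane("top",*p,30).round())
E
```

```text
top blue 176.0 437.23295454545456 272.70454545454544 ((27.0, 24.0), (18.0, 12.0), 90.0)
scene blue 170.0 300.83529411764704 151.03529411764706 ((21.561800003051758, 15.398877143859863), (12.083976745605469, 17.70196533203125), 57.9946174621582)
beaker z0/z40 [475.94024981 296.34612413  30.        ] [470.12279289 293.47304674  30.        ]
collar [506.12241698   6.85279752  92.        ] [513.07871434  24.35831174  92.        ]
lid (array([ 460.34430612, -256.58743428,   16.10654701]), np.float64(6.129604006700428))
bigb [722. -36.  30.]
vialB [429. 468.  30.]
vialW [495. 504.  30.]
purple [516. 193.  30.]
pip [ 671. -236.   30.]
```

View pics/c1.png

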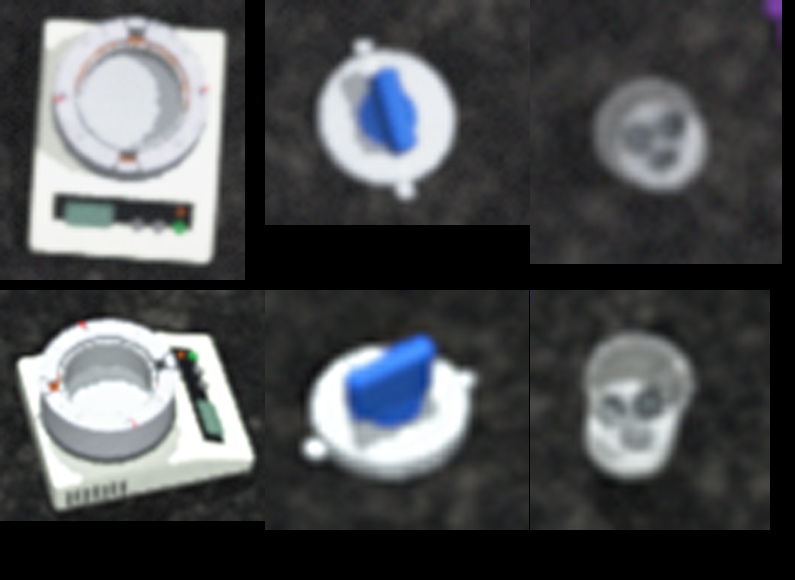

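c1 shows the bench objects. The lid has a blue wing on bare steel, with lugs at top(432,258) and (442,291). The small beaker holds dark balls, with its rim at top(233,285) and base at (235,287). The mill's slot marks are at top(341.5,242) and (339.5,278), its red marks at (319.5,261) and (361.5,259). The choices are confirmed.

```bash
python3 - <<'E'
from h import *
print("rim top/scene",plane("top",232.9,284.9,55),plane("scene",377.8,289.7,55))
print("base top",plane("top",234.9,287.4,0), tri((232.9,284.9),(377.8,289.7)))
print("collar",plane("top",340.2,259.8,92),plane("scene",320.5,205.4,92))
print("lid c",plane("top",436.7,274.4,4),plane("scene",300.6,156.3,4))
for n,a,b in(("top",(432.2,258.6),(441.9,291)),("scene",(288.3,162.5),(313.7,151))):
    d=plane(n,*a,4)-plane(n,*b,4);print("lid ax",np.degrees(np.arctan2(d[1],d[0])),np.linalg.norm(d))
for n,a,b in(("top",(341.6,242.4),(339.6,278.1)),("scene",(303.7,209.),(337.8,203.2))):
    d=plane(n,*a,92)-plane(n,*b,92);print("slot ax",np.degrees(np.arctan2(d[1],d[0])),np.linalg.norm(d))
E
```

```text
rim top/scene [475.02454135 295.62934324  55.        ] [469.32613469 291.49955431  55.        ]
base top [476.78913184 298.25775918   0.        ] (array([472.90359906, 294.93199839,  63.80023159]), np.float64(1.679316938291387))
collar [509.26753436   6.01189352  92.        ] [506.46837709   5.96149046  92.        ]
lid c [ 460.88292748 -259.81033219    4.        ] [ 457.52249607 -259.76965556    4.        ]
lid ax 8.793970754131337 93.50258553055987
lid ax 7.8372727952101 93.93221318176307
slot ax -8.845511184624453 95.67579746392508
slot ax -11.484339243492636 97.49527686098222
```

{"op": "move_arm", "data": {
  "commands": [
    [[2.6,-2.45,-0.6],[0,0,-8.4],1],
    [[2.6,-2.45,-0.6],[0,0,-8.4],1],
    [[2.6,-2.45,-0.6],[0,0,-8.4],1],
    [[2.6,-2.45,-0.6],[0,0,-8.4],1],
    [[2.6,-2.45,-0.6],[0,0,-8.4],1],
    [[2.6,-2.45,-0.6],[-7.2,-4.5,0],1],
    [[2.6,-2.45,-0.6],[-7.2,-4.5,0],1],
    [[2.6,-2.45,-0.6],[-7.2,-4.5,0],1],
    [[2.6,-2.45,-0.6],[-7.2,-4.5,0],1],
    [[2.6,-2.45,-0.6],[-7.2,-4.5,0],1]
  ]
}}

```text
t: 1.1
eef_pos: [434.9, 355.0, 155.0]
tcp_rot: [3.137, 0.747, 2.125]
ft_force: [0.3, -0.7, -1.2]
opening: 0.999
grip_force: 0.0
```

{"op": "move_arm", "data": {
  "commands": [
    [[0.1,0,-2.0],[-7.2,-4.5,0],1],
    [[0,0,-3.0],[-7.2,-4.5,0],1],
    [[0,0,-3.0],[0,0,0],1],
    [[1.5,-2.4,-1.6],[0,0,0],1],
    [[1.5,-2.4,-1.6],[0,0,0],1],
    [[1.1,-1.7,-1.2],[0,0,0],1],
    [[0.5,-0.8,-0.5],[0,0,0],1],
    [[0,0,0],[0,0,0],1],
    [[0,0,0],[0,0,0],1]
  ]
}}

```text
t: 2.0
eef_pos: [480.7, 283.0, 26.1]
tcp_rot: [3.136, 1.037, 2.123]
ft_force: [0.2, 1.2, 1.2]
opening: 0.999
grip_force: 0.0
```

```bash
python3 - <<'E'
from h import *
t=read_camera("top");s=read_camera("scene")
print(state()["eef_pos"],state()["joints"])
cv2.imwrite("pics/g1.png",np.hstack([crop(t,184,236,100,100,4),crop(s,327,245,100,100,4)]))
E
```

```text
[480.63616709 283.41266403  26.27876406] [ 0.82375905  0.91117713  1.80148936 -1.10733853  1.19230527  1.12808434]
```

View pics/g1.png

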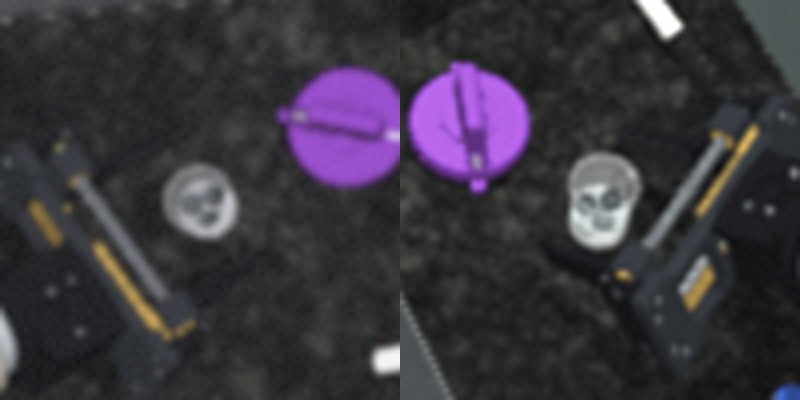

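g1: the purple lid is at top crop (345,125) and the beaker at (200,200), between the dark finger tips near (130,130) and (215,265). Closing.

{"op": "move_arm", "data": {
  "commands": [
    [[0,0,0],[0,0,0],0.3],
    [[0,0,0],[0,0,0],0.3],
    [[0,0,0],[0,0,0],0.3],
    [[0,0,0],[0,0,0],0.3],
    [[0,0,0],[0,0,0],0.3],
    [[0,0,0],[0,0,0],0.3]
  ]
}}

```text
t: 2.7
eef_pos: [480.8, 282.4, 25.6]
tcp_rot: [3.137, 1.037, 2.124]
ft_force: [-0.1, 0.9, -0.1]
opening: 0.554
grip_force: 0.0
```

{"op": "move_arm", "data": {
  "commands": [
    [[0,0,0],[0,0,0],0.3],
    [[0,0,0],[0,0,0],0.3],
    [[0,0,0],[0,0,0],0.3],
    [[0,0,0.5],[0,0,0],0.3],
    [[0,0,1],[0,0,0],0.3],
    [[0,0,2],[0,0,0],0.3]
  ]
}}

```text
t: 3.3
eef_pos: [480.5, 282.1, 60.7]
tcp_rot: [3.141, 1.038, 2.127]
ft_force: [0.8, 1.2, -1.3]
opening: 0.441
grip_force: 30.0
```

{"op": "move_arm", "data": {
  "commands": [
    [[0,0,2.0],[4.2,2.6,0],0.3],
    [[0,0,3.0],[4.2,2.6,0],0.3],
    [[0.3,-3,2.5],[0,0,-4],0.3],
    [[0.3,-3,2.5],[0,0,-4],0.3],
    [[0.4,-3,0],[0,0,-4],0.3],
    [[0.3,-3,0],[0,0,-4],0.3],
    [[0.4,-3,0],[0,0,-4],0.3],
    [[0.3,-3,0],[0,0,-4],0.3],
    [[0.4,-3,0],[0,0,-4],0.3],
    [[0.3,-2.5,0],[0,0,-4],0.3]
  ]
}}

```text
t: 4.3
eef_pos: [507.6, 45.9, 161.5]
tcp_rot: [3.137, 0.865, 1.562]
ft_force: [-0.7, -0.5, -0.8]
opening: 0.443
grip_force: 30.0
```

{"op": "move_arm", "data": {
  "commands": [
    [[0,0,0],[5.5,0,0],0.3],
    [[0,0,0],[5.5,0,0],0.3],
    [[0,0,0],[5.5,0,0],0.3],
    [[0,0,-0.4],[5.5,0,0],0.3],
    [[0,0,-0.6],[5.5,0,0],0.3],
    [[0,0,-0.6],[5.5,0,0],0.3],
    [[0,0,-0.6],[5.5,0,0],0.3],
    [[0,0,-0.6],[5.5,0,0],0.3],
    [[0,0,-0.6],[5.5,0,0],0.3],
    [[0,0,-0.4],[5,0,0],0.3]
  ]
}}

```text
t: 5.3
eef_pos: [507.7, 47.3, 123.4]
tcp_rot: [3.139, -0.09, 1.568]
ft_force: [-0.0, 0.6, -1.3]
opening: 0.439
grip_force: 30.0
```

{"op": "move_arm", "data": {
  "commands": [
    [[0,0,0],[4.5,0,0],0.3],
    [[0,0,0],[4.5,0,0],0.3],
    [[0,0,0],[4.5,0,0],0.3],
    [[0,0,0],[4.5,0,0],0.3],
    [[0,0,0],[4.5,0,0],0.3],
    [[0,0,0],[4.5,0,0],0.3],
    [[0,0,0],[4.5,0,0],0.3],
    [[0,0,0],[4.5,0,0],0.3],
    [[0,0,0],[4.5,0,0],0.3],
    [[0,0,0],[4.5,0,0],0.3]
  ]
}}

```text
t: 6.3
eef_pos: [507.9, 47.2, 123.6]
tcp_rot: [3.141, -0.875, 1.569]
ft_force: [-0.4, 0.3, -1.5]
opening: 0.443
grip_force: 29.9
```

{"op": "move_arm", "data": {
  "commands": [
    [[0,0,0],[2.5,0,0],0.3],
    [[0,0,0],[2.5,0,0],0.3],
    [[0,0,0],[0,0,0],0.3],
    [[0,0,0],[0,0,0],0.3],
    [[0,0,0],[0,0,0],0.3],
    [[0,0,0],[0,0,0],0.3]
  ]
}}

```text
t: 6.9
eef_pos: [507.8, 47.6, 123.1]
tcp_rot: [-3.139, -0.958, 1.567]
ft_force: [-0.8, 0.1, -0.7]
opening: 0.444
grip_force: 29.9
```

```bash
python3 - <<'E'
from h import *
t=read_camera("top");s=read_camera("scene")
print(state()["eef_pos"],state()["joints"])
cv2.imwrite("pics/p1.png",np.hstack([crop(t,290,210,100,100,4),crop(s,270,155,100,100,4)]))
E
```

```text
[507.81759862  47.53956172 122.97391701] [-0.45485596  0.67005839  1.94718837  0.88760342  1.24722558 -1.07442143]
```

View pics/p1.png

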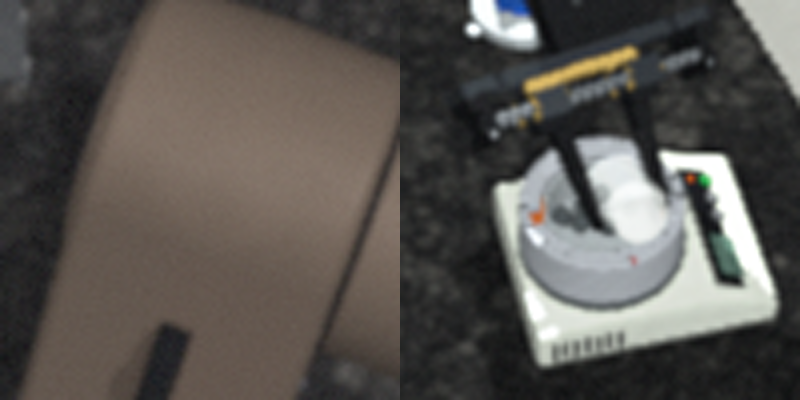

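Dark balls lie in the bowl at scene crop (570,215) and the beaker is tipped over it. Tipping back and returning the beaker.

{"op": "move_arm", "data": {
  "commands": [
    [[0,0,0.5],[-5,0,0],0.3],
    [[0,0,1],[-8.5,0,0],0.3],
    [[0,0,1],[-8.5,0,0],0.3],
    [[0,0,1],[-8.5,0,0],0.3],
    [[0,0,1],[-8.5,0,0],0.3],
    [[0,0,0.5],[-8.5,0,0],0.3],
    [[0,0,0],[-8.5,0,0],0.3],
    [[0,0,0],[-8.5,0,0],0.3],
    [[0,0,0],[-8.5,0,0],0.3],
    [[0,0,0],[-8.5,0,0],0.3]
  ]
}}

```text
t: 8.0
eef_pos: [508.3, 47.8, 173.9]
tcp_rot: [3.135, 0.469, 1.566]
ft_force: [0.4, -0.9, -0.4]
opening: 0.442
grip_force: 30.0
```

```bash
python3 - <<'E'
from h import *
t=read_camera("top");s=read_camera("scene")
cv2.imwrite("pics/p2.png",np.hstack([crop(t,290,210,100,100,4),crop(s,270,155,100,100,4)]))
E
```

```text
(no output)
```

View pics/p2.png

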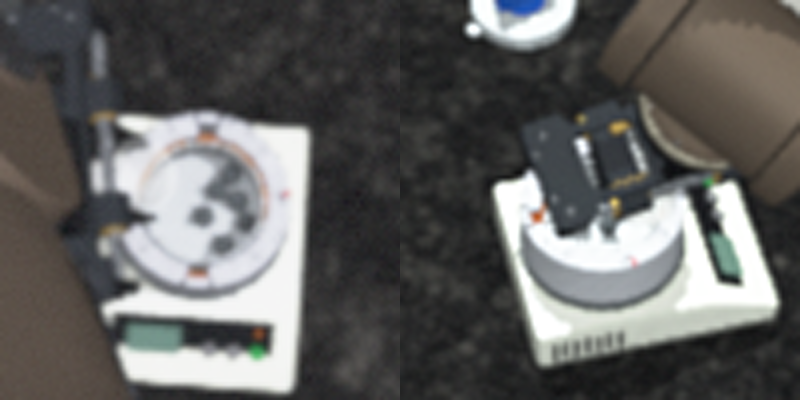

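The bowl holds the balls at top crop (203,215), (225,243), (243,220) and a cluster near (225,178), about six. Returning the beaker.

{"op": "move_arm", "data": {
  "commands": [
    [[-0.2,2.3,0],[-6,0,0],0.3],
    [[-0.3,2.3,0],[-6,0,0],0.3],
    [[-0.3,2.3,0],[-6,0,0],0.3],
    [[-0.3,2.3,0],[-6,0,0],0.3],
    [[-0.3,2.3,0],[0,0,5.3],0.3],
    [[-0.3,2.4,0],[0,0,5.3],0.3],
    [[-0.3,2.4,0],[0,0,5.3],0.3],
    [[-0.3,2.4,0],[0,0,5.4],0.3],
    [[-0.3,2.4,-2],[0,0,5.4],0.3],
    [[-0.2,2.3,-3],[0,0,5.3],0.3]
  ]
}}

```text
t: 9.1
eef_pos: [479.8, 282.2, 123.2]
tcp_rot: [3.136, 0.878, 2.126]
ft_force: [0.5, 0.8, -0.8]
opening: 0.446
grip_force: 30.0
```

{"op": "move_arm", "data": {
  "commands": [
    [[0,0,-3],[-3.7,-2.3,0],0.3],
    [[0,0,-2.5],[-3.6,-2.2,0],0.3],
    [[0,0,-2],[0,0,0],0.3],
    [[0,0,0],[0,0,0],0.3]
  ]
}}

```text
t: 9.5
eef_pos: [478.9, 280.0, 45.0]
tcp_rot: [-3.133, 1.03, 2.134]
ft_force: [-0.3, -0.3, -0.4]
opening: 0.44
grip_force: 30.0
```

{"op": "move_arm", "data": {
  "commands": [
    [[0.1,0.1,-1],[0,0,0],0.3],
    [[0,0,-0.5],[0,0,0],0.3],
    [[0,0,-0.3],[0,0,0],0.3],
    [[0,0,-0.1],[0,0,0],0.3],
    [[0,0,0],[0,0,0],0.3]
  ]
}}

```text
t: 10.0
eef_pos: [480.8, 282.4, 29.0]
tcp_rot: [3.137, 1.032, 2.124]
ft_force: [0.7, -0.4, -0.2]
opening: 0.444
grip_force: 30.0
```

{"op": "move_arm", "data": {
  "commands": [
    [[0,0,-0.1],[0,0,0],0.3],
    [[0,0,-0.1],[0,0,0],0.3],
    [[0,0,-0.1],[0,0,0],0.3],
    [[0,0,0],[0,0,0],0.3]
  ]
}}

```text
t: 10.4
eef_pos: [480.8, 282.4, 25.6]
tcp_rot: [3.137, 1.032, 2.125]
ft_force: [-0.6, -0.4, -0.2]
opening: 0.441
grip_force: 30.0
```

{"op": "move_arm", "data": {
  "commands": [
    [[0,0,-0.05],[0,0,0],0.3],
    [[0,0,0],[0,0,0],1],
    [[0,0,0],[0,0,0],1],
    [[0,0,0],[0,0,0],1],
    [[0,0,0],[0,0,0],1],
    [[0,0,0],[0,0,0],1],
    [[0,0,0],[0,0,0],1],
    [[0,0,0],[0,0,0],1],
    [[0,0,0],[0,0,0],1],
    [[-0.4,0.7,0.4],[0,0,0],1]
  ]
}}

```text
t: 11.4
eef_pos: [476.7, 288.9, 29.0]
tcp_rot: [3.139, 1.032, 2.125]
ft_force: [0.0, 0.7, -0.4]
opening: 0.997
grip_force: 0.0
```

{"op": "move_arm", "data": {
  "commands": [
    [[-1.2,2,1.3],[0,0,0],1],
    [[-1.4,2.2,1.5],[0,0,0],1],
    [[-1.4,2.2,1.5],[0,0,0],1],
    [[0,0,4.5],[6.8,4.2,0],1],
    [[0,0,4.5],[6.8,4.2,0],1],
    [[0,0,4],[6.8,4.2,0],1],
    [[0,-3,0],[6.8,4.2,0],1],
    [[0,-4,0],[6.8,4.2,0],1],
    [[0,-4.9,0],[6.8,4.2,0],1],
    [[0,-4.9,0],[6.8,4.2,0],1]
  ]
}}

```text
t: 12.4
eef_pos: [436.5, 198.0, 203.0]
tcp_rot: [3.14, 0.091, 2.126]
ft_force: [0.8, 0.5, -0.7]
opening: 0.999
grip_force: 0.0
```

```bash
python3 - <<'E'
from h import *
t=read_camera("top");s=read_camera("scene");st=state();print(st["eef_pos"],st["tcp_rot"],st["joints"])
a=np.vstack([crop(t,210,262,50,50,5.8),crop(s,352,270,50,50,5.8)])
b=np.vstack([crop(t,303,230,80,50,5.8),crop(s,288,180,80,50,5.8)])
cv2.imwrite("pics/q1.png",np.hstack([a,b]))
cv2.imwrite("pics/top_q.png",t);cv2.imwrite("pics/scene_q.png",s)
E
```

```text
[437.97931034 193.53139116 202.77158364] [-3.14034634  0.09148884  2.11922863] [ 0.32912281  0.29742776  1.92733619 -0.11431771  0.90128194 -0.14895544]
```

View pics/q1.png

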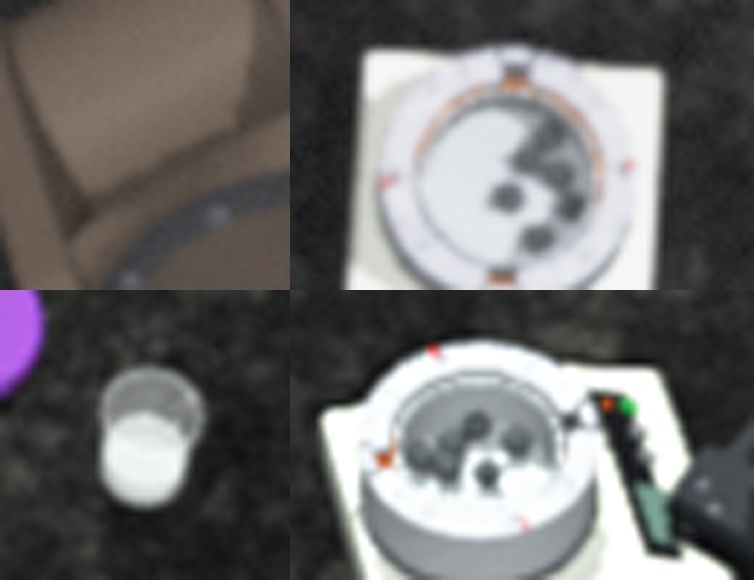

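q1: six balls are in the bowl, at top (550,135), (525,158), (560,172), (508,198), (570,207) and (537,238). The small beaker stands upright and empty at scene (150,435). On to the lid.

{"op": "move_arm", "data": {
  "commands": [
    [[0,-3,0],[4.4,2.8,0],1],
    [[0.2,-4,0],[0,0,5],1],
    [[0.2,-4,0],[0,0,5],1],
    [[0.2,-4,0],[0,0,5],1],
    [[0.2,-4,0],[0,0,5],1],
    [[0.2,-4,0],[0,0,5],1],
    [[0.2,-4,0],[0,0,5],1],
    [[0.2,-4,0],[0,0,5],1],
    [[0.2,-4,0],[0,0,5],1],
    [[0.2,-4,0],[0,0,5],1]
  ]
}}

```text
t: 13.5
eef_pos: [455.1, -191.9, 201.9]
tcp_rot: [-3.138, 0.004, 2.915]
ft_force: [1.3, 0.1, -1.8]
opening: 0.997
grip_force: 0.0
```

{"op": "move_arm", "data": {
  "commands": [
    [[0.2,-4,-1],[0,0,5],1],
    [[0.2,-2.4,-3],[0,0,5],1],
    [[0,0,-3],[0,0,5],1],
    [[0,0,-3],[0,0,5],1],
    [[0,0,0],[0,0,2],1],
    [[0,0,0],[0,0,0],1]
  ]
}}

```text
t: 14.1
eef_pos: [459.2, -254.3, 101.0]
tcp_rot: [-3.139, 0.003, -2.987]
ft_force: [0.2, -0.2, 0.4]
opening: 0.997
grip_force: 0.0
```

```bash
python3 - <<'E'
from h import *
t=read_camera("top");s=read_camera("scene");st=state();print(st["eef_pos"],np.degrees(st["tcp_rot"]),st["joints"])
o=cv2.imread("pics/top_q.png")
# mill marks: red mask on rim
for n,im,(x,y,w,h) in(("top",o,(303,230,80,60)),("scene",cv2.imread("pics/scene_q.png"),(288,180,70,60))):
    c=im[y:y+h,x:x+w].astype(int); m=((c[...,2]-np.maximum(c[...,0],c[...,1])>35)&(abs(c[...,1]-c[...,0])<40)).astype(np.uint8)
    k,_,S,C=cv2.connectedComponentsWithStats(m)
    for i in range(1,k): print(n,S[i,4],C[i]+[x,y],plane(n,*(C[i]+[x,y]),92).round(1))
for n,a,b in(("top",(515,72),(502,275)),):
    f=lambda p:(303+(p[0]-290)/5.8-.4,230+p[1]/5.8-.4)
    A,B=plane(n,*f(a),92),plane(n,*f(b),92);print(A,B,(A+B)/2,np.degrees(np.arctan2((A-B)[1],(A-B)[0])))
    A,B=plane(n,*f((385,181)),92),plane(n,*f((629,164)),92);print(A,B,(A+B)/2,np.degrees(np.arctan2((A-B)[1],(A-B)[0])))
f=lambda p:(288+(p[0]-290)/5.8-.4,180+(p[1]-290)/5.8-.4)
A,B=plane("scene",*f((433,350)),92),plane("scene",*f((525,524)),92);print(A,B,(A+B)/2,np.degrees(np.arctan2((A-B)[1],(A-B)[0])))
cv2.imwrite("pics/l1.png",np.hstack([crop(t,388,226,100,100,4),crop(s,250,105,100,100,4)]))
E
```

```text
[ 459.48831411 -254.73543801  102.07936173] [-179.74854788    0.24336997 -171.23681814] [-6.31918499e-01  5.00090195e-01  1.92271112e+00 -1.57568964e-04
  7.12684639e-01 -2.35553298e+00]
top 5 [341.4 243.8] [551.8  -1.4  92. ]
top 1 [319. 261.] [511.2  61.7  92. ]
top 3 [339. 278.] [461.4  13.9  92. ]
scene 5 [312.6 189.8] [504.6 -54.1  92. ]
scene 5 [342.2 199.2] [441.6  10.3  92. ]
scene 8 [304.    208.625] [553.2  -2.1  92. ]
scene 1 [328. 220.] [507.9  60.2  92. ]
[556.66891583  -1.88214137  92.        ] [463.99753004  13.27032146  92.        ] [510.33322293   5.69409004  92.        ] -9.286115374850196
[511.72530898  61.74291768  92.        ] [509.34129579 -49.0497856   92.        ] [510.53330239   6.34656604  92.        ] 88.76731215773131
[505.67808374 -53.98514603  92.        ] [507.54190503  60.13336009  92.        ] [506.60999439   3.07410703  92.        ] -90.93569048262603
```

View pics/l1.png

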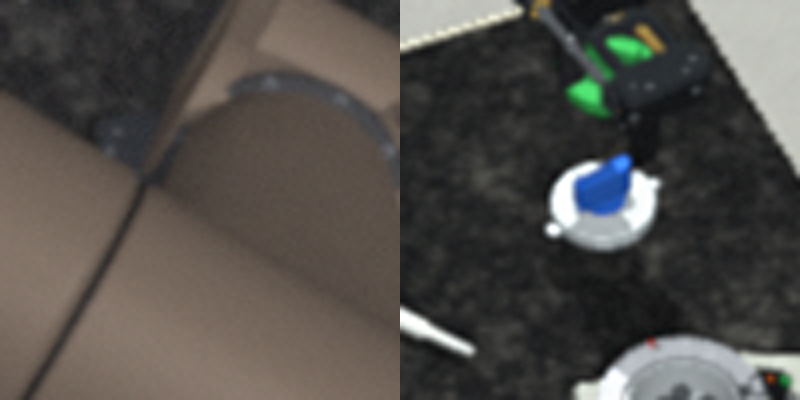

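l1: the blue-wing lid lies untouched at scene crop (603,200), with the gripper above it (green lid further behind). Descending to grasp.

{"op": "move_arm", "data": {
  "commands": [
    [[0,-0.5,-2],[0,0,0],1],
    [[0,0,-3],[0,0,0],1],
    [[0,0,-2],[0,0,0],1],
    [[0,0,-1.2],[0,0,0],1],
    [[0,0,0],[0,0,0],0.05],
    [[0,0,0],[0,0,0],0.05],
    [[0,0,0],[0,0,0],0.05],
    [[0,0,0],[0,0,0],0.05],
    [[0,0,0],[0,0,0],0.05],
    [[0,0,0],[0,0,0],0.05]
  ]
}}

```text
t: 15.2
eef_pos: [458.9, -260.2, 19.9]
tcp_rot: [-3.137, 0.004, -2.988]
ft_force: [-1.0, 0.4, -0.6]
opening: 0.552
grip_force: 0.0
```

{"op": "move_arm", "data": {
  "commands": [
    [[0,0,0],[0,0,0],0.05],
    [[0,0,0],[0,0,0],0.05],
    [[0,0,0],[0,0,0],0.05],
    [[0,0,0],[0,0,0],0.05],
    [[0,0,0],[0,0,0],0.05],
    [[0,0,0],[0,0,0],0.05]
  ]
}}

```text
t: 15.8
eef_pos: [458.9, -260.1, 19.7]
tcp_rot: [-3.138, 0.004, -2.988]
ft_force: [0.5, 1.0, 2.1]
opening: 0.155
grip_force: 30.0
```

{"op": "move_arm", "data": {
  "commands": [
    [[0,0,1],[0,0,0],0.05],
    [[0,0,4],[0,0,0],0.05],
    [[0,0,4.5],[0,0,0],0.05],
    [[0.7,3.8,3],[0,0,-2.7],0.05],
    [[0.7,3.8,0],[0,0,-2.7],0.05],
    [[0.7,3.8,0],[0,0,-2.7],0.05],
    [[0.7,3.8,0],[0,0,-2.7],0.05],
    [[0.7,3.8,0],[0,0,-2.7],0.05],
    [[0.7,3.8,0],[0,0,-2.7],0.05],
    [[0.7,3.8,0],[0,0,-2.8],0.05]
  ]
}}

```text
t: 16.8
eef_pos: [507.7, 7.5, 145.2]
tcp_rot: [-3.138, 0.004, 2.961]
ft_force: [-0.1, -0.2, -1.4]
opening: 0.158
grip_force: 30.0
```

{"op": "move_arm", "data": {
  "commands": [
    [[0,0,-2],[0,0,0],0.05],
    [[0,0,0],[0,0,0],0.05],
    [[0,0,0],[0,0,0],0.05]
  ]
}}

```text
t: 17.1
eef_pos: [507.6, 5.6, 125.0]
tcp_rot: [-3.138, 0.003, 2.963]
ft_force: [-0.3, 0.5, -1.3]
opening: 0.156
grip_force: 30.0
```

```bash
python3 - <<'E'
from h import *
t=read_camera("top");s=read_camera("scene");st=state();print(st["eef_pos"],np.degrees(st["tcp_rot"]),st["joints"],st["ft_force"])
cv2.imwrite("pics/m1.png",np.hstack([crop(t,303,230,80,80,4.5),crop(s,280,165,80,80,5)[:360]]))
cv2.imwrite("pics/m1s.png",s)
E
```

```text
[508.00856096   5.19811846 125.38341653] [-179.77826397    0.25043906  169.72892276] [-0.11762035  0.44527891  1.94203786 -0.00606076  0.75016076 -1.50471867] [ 0.73121667  0.04371675 -1.70387343]
```

View pics/m1.png

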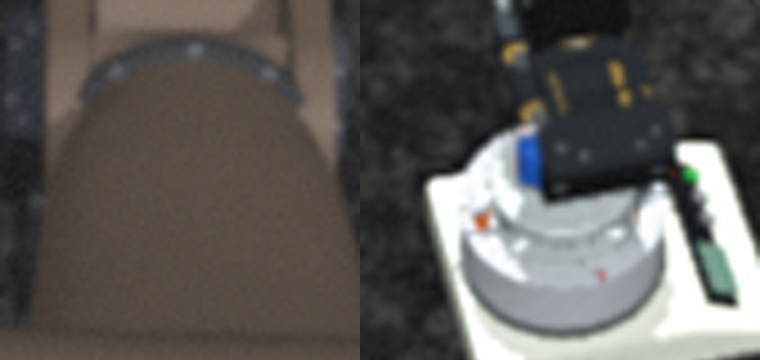

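m1: the lid is held level over the collar, with the left slot mark at scene crop (483,220) and the lid's edge centred in the opening. The top view is blocked by the arm, so I'll descend by feel.

{"op": "move_arm", "data": {
  "commands": [
    [[0,0,-0.8],[0,0,0],0.05],
    [[0,0,-0.4],[0,0,0],0.05],
    [[0,0,-0.2],[0,0,0],0.05],
    [[0,0,-0.2],[0,0,0],0.05],
    [[0,0,0],[0,0,0],0.05]
  ]
}}

```text
t: 17.7
eef_pos: [507.7, 5.8, 108.3]
tcp_rot: [-3.138, 0.003, 2.963]
ft_force: [-0.1, -0.9, -2.2]
opening: 0.158
grip_force: 30.0
```

{"op": "move_arm", "data": {
  "commands": [
    [[0,0,-0.2],[0,0,0],0.05],
    [[0,0,-0.2],[0,0,0],0.05],
    [[0,0,-0.1],[0,0,0],0.05],
    [[0,0,0],[0,0,0],0.05]
  ]
}}

```text
t: 18.1
eef_pos: [507.9, 5.8, 103.6]
tcp_rot: [-3.138, 0.004, 2.963]
ft_force: [-0.6, -2.6, 0.7]
opening: 0.154
grip_force: 30.0
```

```bash
python3 -c "
from cell import *
for i in range(3):
  s=state();print(s['eef_pos'],s['ft_force'],s['moment'])"
```

```text
[507.92269605   5.77092147 103.64765109] [-0.58748473 -2.61897873  0.73656502] [-0.56555858  0.07103507  0.10738722]
[507.92269605   5.77092147 103.64765109] [-0.58748473 -2.61897873  0.73656502] [-0.56555858  0.07103507  0.10738722]
[507.92269605   5.77092147 103.64765109] [-0.58748473 -2.61897873  0.73656502] [-0.56555858  0.07103507  0.10738722]
```

{"op": "move_arm", "data": {
  "commands": [
    [[0,-0.05,-0.1],[0,0,0],0.05],
    [[0,0,-0.15],[0,0,0],0.05],
    [[0,0,-0.15],[0,0,0],0.05],
    [[0,0,-0.1],[0,0,0],0.05],
    [[0,0,0],[0,0,0],0.05]
  ]
}}

```text
t: 18.6
eef_pos: [508.0, 5.5, 98.7]
tcp_rot: [-3.138, 0.004, 2.963]
ft_force: [-1.0, 0.6, 6.5]
opening: 0.156
grip_force: 30.0
```

{"op": "move_arm", "data": {
  "commands": [
    [[0,0,-0.08],[0,0,0],0.05],
    [[0,0,0],[0,0,-3],0.05],
    [[0,0,0],[0,0,-4],0.05],
    [[0,0,0],[0,0,-4],0.05],
    [[0,0,0],[0,0,-4],0.05]
  ]
}}

```text
t: 19.1
eef_pos: [507.9, 5.2, 98.0]
tcp_rot: [-3.138, 0.004, 2.699]
ft_force: [-1.7, -1.3, 5.8]
opening: 0.156
grip_force: 30.0
```

```bash
python3 -c "
from cell import *
s=state();print(s['eef_pos'],s['tcp_rot'],s['ft_force'],s['moment'],s['joints'])"
```

```text
[507.90974018   5.22945004  97.99136486] [-3.13755756  0.00417298  2.69901565] [-1.65194838 -1.27089907  5.7755188 ] [-0.09434773  0.17343083  0.31810541] [-0.11702804  0.48875799  1.96514133 -0.00815197  0.68504636 -1.23893296]
```

{"op": "move_arm", "data": {
  "commands": [
    [[0,0,0],[0,0,-5],0.05],
    [[0,0,0],[0,0,-5],0.05],
    [[0,0,0],[0,0,-5],0.05],
    [[0,0,0],[0,0,-5],0.05],
    [[0,0,0],[0,0,-5],0.05],
    [[0,0,0],[0,0,-5],0.05],
    [[0,0,0],[0,0,-5],0.05],
    [[0,0,0],[0,0,-5],0.05]
  ]
}}

```text
t: 19.9
eef_pos: [509.4, 5.7, 98.4]
tcp_rot: [-3.141, 0.005, 2.0]
ft_force: [5.5, 3.4, 6.9]
opening: 0.156
grip_force: 30.0
```

```bash
python3 -c "
from cell import *
s=state();print(s['eef_pos'],s['tcp_rot'],s['ft_force'],s['moment'],s['joints'])"
```

```text
[509.39046232   5.73797139  98.42959688] [-3.14127176  0.00524832  2.00014781] [5.51349648 3.41632164 6.93383019] [ 0.72104077 -0.75049519  0.35657012] [-0.11595761  0.48969532  1.96114609 -0.00732576  0.68831654 -0.53965611]
```

{"op": "move_arm", "data": {
  "commands": [
    [[0.1,0.05,0],[0,0,-4],0.05],
    [[0,0,0],[0,0,-4],0.05],
    [[0,0,0],[0,0,-4],0.05],
    [[0,0,0],[0,0,-4],0.05],
    [[0,0,0],[0,0,-3],0.05],
    [[0,0,0],[0,0,0],0.05]
  ]
}}

```text
t: 20.5
eef_pos: [510.3, 6.0, 98.4]
tcp_rot: [-3.141, 0.004, 1.67]
ft_force: [3.8, 2.0, 5.7]
opening: 0.153
grip_force: 30.0
```

```bash
python3 -c "
from cell import *
s=state();print(s['eef_pos'],s['tcp_rot'],s['ft_force'],s['moment'],s['joints'])"
```

```text
[510.29194989   6.03995668  98.39940705] [-3.1413247   0.00419758  1.67019576] [3.75871963 1.99264929 5.68330575] [ 0.28372729 -0.61883895  0.16781787] [-0.11542502  0.4912299   1.95788467 -0.00651795  0.69185549 -0.20980594]
```

{"op": "move_arm", "data": {
  "commands": [
    [[0.05,0,0],[0,0,-2],0.05],
    [[0,0,0],[0,0,-2],0.05],
    [[0,0,0],[0,0,-1],0.05],
    [[0,0,0],[0,0,0],0.05]
  ]
}}

```text
t: 20.9
eef_pos: [510.6, 6.0, 98.4]
tcp_rot: [-3.141, 0.004, 1.584]
ft_force: [2.9, 1.2, 7.0]
opening: 0.16
grip_force: 30.0
```

```bash
python3 -c "
from cell import *
s=state();print(s['eef_pos'],s['tcp_rot'],s['ft_force'],s['moment'])"
```

```text
[510.55037666   6.02353544  98.35679614] [-3.14075817  0.00394798  1.58435165] [2.85144387 1.18062343 6.98938787] [ 0.17236885 -0.46310511  0.29027068]
```

{"op": "move_arm", "data": {
  "commands": [
    [[0,0,0],[0,0,-2],0.05],
    [[0,0,0],[0,0,-1],0.05],
    [[0,0,0],[0,0,0],0.05]
  ]
}}

```text
t: 21.2
eef_pos: [510.6, 6.0, 98.4]
tcp_rot: [-3.141, 0.004, 1.533]
ft_force: [3.4, 2.2, 6.3]
opening: 0.156
grip_force: 30.4
```

```bash
python3 -c "
from cell import *
s=state();print(s['eef_pos'],s['tcp_rot'],s['ft_force'],s['moment'])"
```

```text
[510.64946107   6.03692839  98.38065915] [-3.14099934  0.00395191  1.5328594 ] [3.42369637 2.20307623 6.29231179] [ 0.28574745 -0.5099178   0.73941381]
```

{"op": "move_arm", "data": {
  "commands": [
    [[0,0,0],[0,0,-1],0.05],
    [[0,0,0],[0,0,0],0.05],
    [[0,0,0],[0,0,0],0.05]
  ]
}}

```text
t: 21.5
eef_pos: [510.6, 6.1, 98.4]
tcp_rot: [-3.141, 0.004, 1.516]
ft_force: [3.7, 3.5, 6.4]
opening: 0.157
grip_force: 30.7
```

```bash
python3 - <<'E'
from h import *
sc=read_camera("scene");s=state();print(s['eef_pos'],s['tcp_rot'],s['ft_force'],s['moment'],s['opening'])
cv2.imwrite("pics/r1.png",np.hstack([crop(sc,280,165,80,80,5),crop(sc,350,260,60,60,6.667)]))
E
```

```text
[510.61335883   6.13224866  98.36987467] [-3.14095269  0.00381946  1.51614912] [3.63235432 3.96345793 6.85963831] [ 0.50244802 -0.50465137  0.75465059] 0.16108346333753074
```

View pics/r1.png

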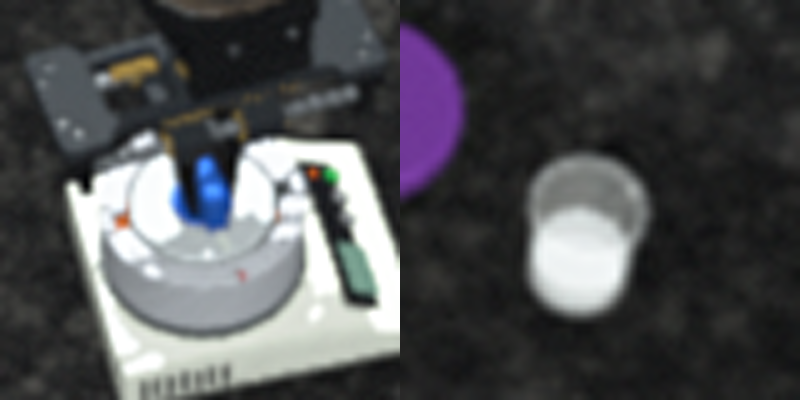

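r1: the lid sits inside the collar with its blue wing at scene (205,195) held in the fingers and pointing at the red mark (241,275). The small beaker stands empty and upright at (585,240). The turning moment rose from 0.3 to 0.75 N m, so the lid is at the stop.

```bash
python3 -c "
from cell import *
print(env.job_done())"
```

```text
the job is handed in; nothing more can be done
None
```

I handed the job in with all six balls in the bowl, the empty beaker upright near its starting spot, and the lid pressed down and turned clockwise about 83° to what the rising resistance indicates is its stop, still held there; the result of the judging was not reported back.

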